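Close up the trinket case on the shop counter

TASK

Close up the trinket case on the shop counter, using only the fingertips: push both open drawers fully home, and push the hinged lid down until it lies shut. Do not shove the case along the counter; the bangle and ring box stay lying in the case, and the tin and carton beside it stay where they are. Nothing is to be picked up.

Things in the scene. Friction and masses are not known exactly. Their poses are not given: they have to be found in the camera images.
- case: Loose wooden trinket case, 4 kg, 150 (x) by 260 (y) by 94 mm high with lid shut. Origin: centre of its underside, on the counter. Its +x points to its back, away from the drawer fronts; +y to its left seen from the robot. Drawer fronts reach 9 to 57 mm above the counter; over them an open compartment (floor at 64, rim at 86 mm) under the lid.
- drawer_left_pull (a point): Centre of the front face of the left (+y) drawer's brass pull: a solid ledge 70 mm wide, 14 mm high, 14 mm proud of the 121 mm wide drawer front, 37 mm above the counter, 62.5 mm to +y of the case's middle. Fully home, it is 90 mm in front of (-x) the case's origin. Pushing pull or front to the case's +x shuts the drawer.
- drawer_right_pull (a point): The same point of the right (-y) drawer's pull, 62.5 mm to the -y side of the case's middle.
- drawer_left (a joint): How far the left drawer is open (m): 0 fully home against its stop, up to 0.09. It slides along the case's x, with about 1.2 N of friction.
- drawer_right (a joint): How far the right drawer is open (m), likewise.
- lid (a joint): Opening of the lid (rad): 0 lying shut on the rim, pi/2 upright, stop at 1.7. Stiff hinge (0.35 N m of friction): it stays where left; 2 to 4 N near the free edge moves it. The lid is a dark wood frame with a clear pane, a solid plate 150 x 260 x 8 mm, hinged along the case's back (+x) top edge; found leaning open, its outer face to the back and up.
- lid_edge (a point): Middle of the lid's free edge, on its outer (top when shut) face, 150 mm from the hinge line.
- case_hinge (a point): Middle of the hinge line, on the lid's under face: 75 mm behind (+x) the case's origin and 86 mm above the counter; the line runs along the case's y.
- bangle: Loose pale bangle, 68 mm across and 10 mm high, lying flat in the case's top compartment; origin: centre of its underside. To stay lying there.
- ring_box: Loose dark-blue ring box, 45 by 45 by 18 mm high, in the case's top compartment; origin: centre of its underside. To stay lying there.
- tea_tin: Loose round tin, 60 mm across and 110 mm high, standing on the counter beside the case; origin: centre of its underside. To be left in place.
- carton: Loose red and gold carton, 60 by 50 by 100 mm high, standing on the counter beside the case; origin: centre of its underside. To be left in place.
Mind the look-alikes: they are no part of the job. What is meant by the bangle is not blue or yellow, and is the smaller of those in its own colour.

How it is judged:
At the end, for the whole second after the job is handed in: Both drawers home to within 5 mm, the lid shut to within 0.04 rad, the case within 30 mm of where it stood and at rest, the bangle and the ring box still lying in its compartment (not raised 15 mm), the tin and the carton within 30 mm of where they stood (value of joint each of drawer_left, drawer_right below 0.005 m and value of joint lid below 0.04 rad and distance of each of case, tea_tin, carton from where it was at the start of the episode below 0.03 m and linear speed of case below 0.01 m/s and z of each of bangle, ring_box in the frame of case below 0.079 m); the robot touches nothing.
It fails at once if the case is shoved along or lifted (30 mm or more) (distance of case from where it was at the start of the episode above 0.03 m).
It fails at once if the bangle or the ring box is lifted from the compartment floor (15 mm or more) (z of any of bangle, ring_box in the frame of case above 0.079 m).
It fails at once if the tin or the carton is lifted, knocked over or moved (30 mm or more) (distance of any of tea_tin, carton from where it was at the start of the episode above 0.03 m or angle between any of tea_tin, carton's own z axis and vertical above 0.4 rad).
It also fails if it takes over 51 s, if anything falls off the work surface, if the arm or the gripper's body presses on something with over 40 N, if the wrist force passes 120 N, or if a joint passes its speed limit or range.

ROBOT

A 7-joint arm with a two-finger parallel gripper is mounted at the origin on the work surface. World frame = base frame: x ahead of the robot, y to its left, z up, the work surface at z = 0. Lengths are in m, angles in rad, forces in N, time in s.
With the tool pointing down it reaches from about 0.4 to 0.875 m from the base axis. Payload 19.3 kg.
Tool frame: the origin (TCP) lies midway between the tips of the shut fingers; the grasp point (between the pads) lies 19 mm behind it; z points along the fingers, y is the line along which they close (so a half turn about z gives the same grasp; the last joint's range is limited). The gripper opens to 85 mm and grips with 20 to 120 N. Pads are 22 mm wide; open, the fingers measure 114 mm over their backs; the gripper's body (76 mm by 85 mm) begins 54 mm behind the grasp point. The pads swing forward as they close: fully open they stand 13 mm farther back than shut.
Start: joints at [-1.372, 0.521, -0.036, 1.599, 0.021, 1.021, -0.113], TCP at [0.166, 0.603, 0.209] pointing down, gripper open.
Joint ranges: [-2.91, 2.91], [-0.3, 2.13], [-1.5, 1.42], [0.17, 2.43], [-1.26, 4.41], [0.16, 1.93], [-2.52, 2.52]. Speed limits (rad/s): [1.89, 1.89, 2.39, 2.39, 3.01, 3.01, 3.01].

INTERFACE

Orientations are given as [roll, pitch, yaw] about the fixed x, y, z axes, in that order (R = Rz(yaw) Ry(pitch) Rx(roll)).
In Python, from workcell import * gives the robot as it stands. The module is installed in compiled form; this text tells all that it offers.
- The arm moves only by the tool play_rows, never from a script. Its argument "deltas" is a list of rows, each a list of 7 numbers: the shift along the tool's x, y, z in units of 500 mm (1.0 is 500 mm), then the turn, a rotation vector about the tool's x, y, z in units of 120 degrees (1.0 is 120 degrees), then the closure, from 0 (fully open) to 1 (shut). A call has 1 to 10 rows; each row is the pose to reach, as a shift and turn from the pose commanded when the call began, along the tool's axes at that moment; what a row does not reach only later rows make up. A row lasts 1/10 s, in which the tool goes at most 50 mm and 8.59 degrees, less where a joint would pass 70% of its speed; a pose out of reach is approached as far as the arm can. A call with a number of a shift or a turn outside -1 to 1 is refused whole. A call with a gripper value outside its range is refused whole. The fingers move at their own pace and stop on an object; "newtons" is the grip in N (left out, the last holds). Time passes only in rows, so rows that repeat a pose let the fingers close. It gives the time, the measured TCP pose, the force, the opening and the grip force at its end, in the units of the state.
- observe(): the state, without advancing time (a new reading comes with each control period).
- grab_frame(name): name is "side" or "top" or "wrist"; returns the picture (480x640x3 uint8, red, green, blue); there is no depth.
- get_calibration(name): a dict with "fovy" (degrees; the focal length in pixels is half the picture's height over the tangent of half this angle, whatever the lens; pixels are square), "cx", "cy" (the principal point, pixels), "xyz" and "rotation" of the camera in the world. Camera axes: x right, y down, z forward; pixel columns grow to the right and rows downward; lengths in m; the calibration is good to about 2 mm. A picture is of the moment at which its call begins: read the wrist's pose just before it. get_calibration takes no time and is no camera call; for the wrist camera it gives the pose at the moment of the call.
- job_done(): hands the job in; it is judged then, once.
The state is a dict: "clock": time; "qpos": joint angles; "qd": joint speeds; "joint_efforts": joint torques, N m; "position": TCP position; "tool_rot": TCP orientation; "force": force on the tool from outside, world axes, zero at the start; "moment": the same for the moment, N m; "grip_width": finger opening in m; "finger_force": force on a finger pad.
Only numpy, scipy, OpenCV 4.12 (cv2) and the standard library are available. Lean on these libraries where they do the work, as an engineer would, in place of code of your own. Each camera call takes 0.05 s, during which the arm holds its last target. There are 200 camera calls.

## Working session

There is one attempt and no reset: what is moved stays moved. The work goes in short steps, Python scripts to look and compute and a tool call to move; the robot and the scene stay as the last step left them, time stands still between calls to the robot, and variables do not carry over. Pictures are saved under pics/ and viewed, at most 10 in all, crops included, and the job is handed in when it is done.

Besides the shell and the picture viewer there is one more tool, called after ">>>" in YAML: its name, and indented under it one key for each argument. play_rows: Moves the arm, as the interface text tells. Its arguments: {"type":"object","properties":{"deltas":{"type":"array"},"newtons":{"type":"number"}},"required":["deltas"]}

```bash
mkdir -p pics; python3 - <<'E'
from workcell import *
import cv2
s=observe();print({k:s[k] for k in('clock','position','tool_rot','grip_width','force')})
for n in("side","top"):
    c=get_calibration(n);print(n,c)
    cv2.imwrite(f"pics/{n}0.png",grab_frame(n)[:,:,::-1])
E
```

```text
{'clock': 0.0, 'position': array([0.16589006, 0.60222294, 0.20823473]), 'tool_rot': array([-3.14048522e+00,  5.66808319e-05,  2.87282167e+00]), 'grip_width': 0.08531018891211985, 'force': array([ 0.13261794,  0.17734463, -0.19593358])}
side {'fovy': 56.22792221840502, 'cx': 315.6206523696632, 'cy': 238.54661650195817, 'xyz': array([0.45284885, 0.6203545 , 0.6600787 ]), 'rotation': array([-2.3043439 , -0.0195516 , -2.93106653])}
top {'fovy': 43.32990786788635, 'cx': 318.5437556420802, 'cy': 240.71574664722323, 'xyz': array([0.51848692, 0.01962988, 1.07162716]), 'rotation': array([-3.06926629, -0.01669088, -1.54853045])}
```

View pics/side0.png

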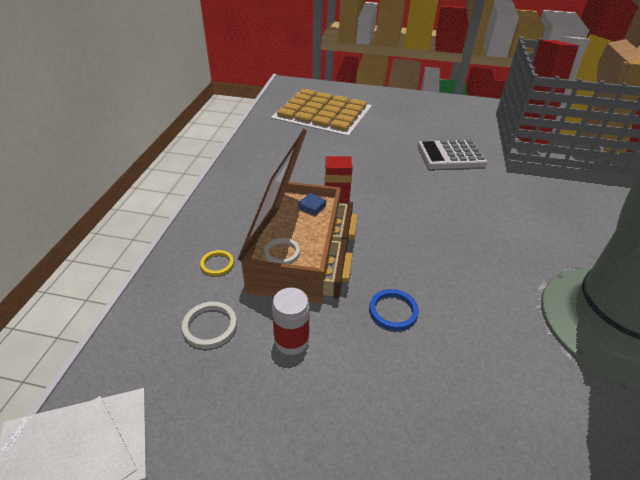

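View pics/top0.png

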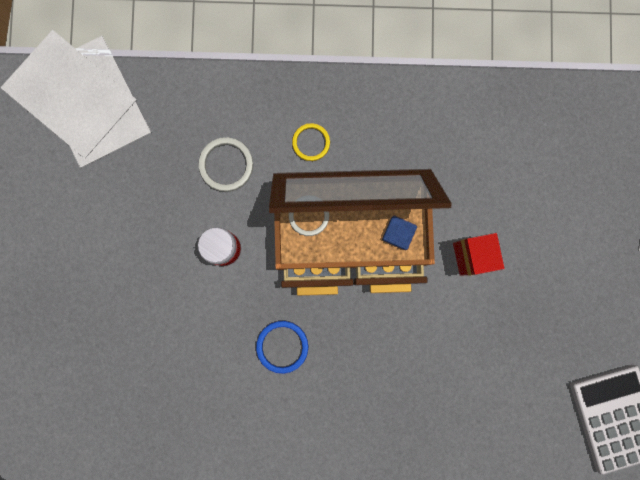

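The top view shows the case with its rim front corners near (276,267) and (433,264), and pulls at (317,291) and (391,288). The lid leans up and back, the tin is at (217,246) and the carton at (480,255). I'll zoom in for exact pixels.

```bash
python3 - <<'E'
import cv2
a=cv2.imread("pics/top0.png")[160:310,260:460]
cv2.imwrite("pics/topz.png",cv2.resize(a,None,fx=4,fy=4,interpolation=cv2.INTER_CUBIC))
E
```

```text
(no output)
```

View pics/topz.png

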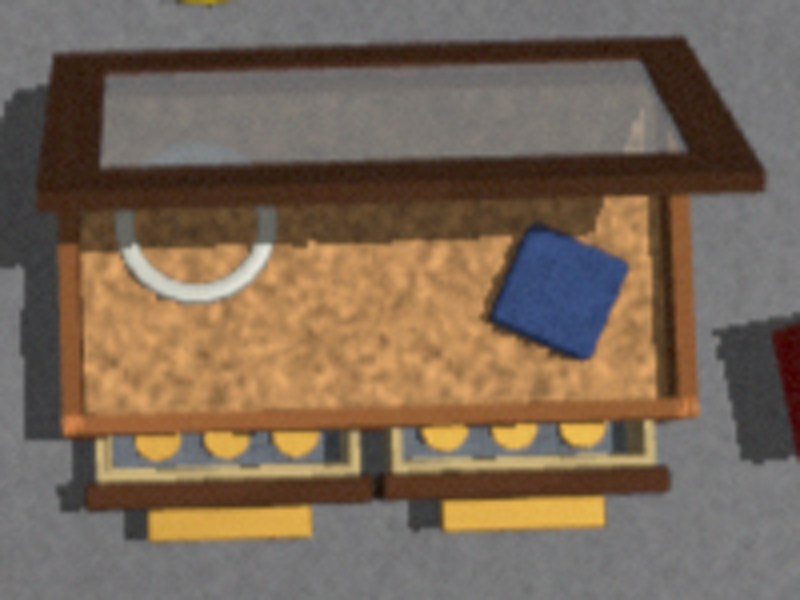

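Zoomed in: rim front corners are at zoom (64,434) and (697,412), pull front edges at (150–312,540) and (443–605,527), and the lid's free edge spans (38,192) to (765,175). The hinge edge spans (55,53) to (685,38).

```bash
cat > h.py <<'E'
import numpy as np
from workcell import *
from scipy.spatial.transform import Rotation as R
from scipy.optimize import least_squares
def cam(n):
    c=get_calibration(n);return c,240/np.tan(np.radians(c['fovy']/2)),R.from_euler('xyz',c['rotation']).as_matrix()
def pt(px,z,n="top"):
    c,f,M=cam(n);d=M@[(px[0]-c['cx'])/f,(px[1]-c['cy'])/f,1];o=np.array(c['xyz']);return o+d*(z-o[2])/d[2]
def proj(P,n="top"):
    c,f,M=cam(n);v=(np.atleast_2d(P)-c['xyz'])@M;return np.c_[c['cx']+f*v[:,0]/v[:,2],c['cy']+f*v[:,1]/v[:,2]]
E
python3 - <<'E'
from h import *
Z=lambda u,v:(260+u/4,160+v/4)
for n,p,z in [("rimL",Z(62,436),.086),("rimR",Z(697,414),.086),("plL",Z(150,540),.044),("plL2",Z(312,538),.044),("prL",Z(443,530),.044),("prR",Z(605,527),.044),("hL",Z(55,53),.09),("hR",Z(685,38),.09),("tin",(215,245),.11),("cart",(486,253),.1)]: print(n,pt(p,z).round(4))
# fit: x,y,yaw,lid, dl, dr
obs=np.array([Z(62,436),Z(697,414),Z(55,53),Z(685,38),Z(38,192),Z(765,175),Z(150,540),Z(312,538),Z(443,530),Z(605,527)])
def model(p):
    x,y,w,a,dl,dr=p
    L=[[-.075,.13,.086],[-.075,-.13,.086]]
    lid=lambda s,t,yy:[.075-s*np.cos(a)+t*np.sin(a),yy,.086+s*np.sin(a)+t*np.cos(a)]
    L+=[lid(0,.008,.13),lid(0,.008,-.13),lid(.15,.008,.13),lid(.15,.008,-.13)]
    for d,c in((dl,.0625),(dr,-.0625)): L+=[[-.09-d,c+.035,.044],[-.09-d,c-.035,.044]]
    return R.from_euler('z',w).apply(L)+[x,y,0]
r=least_squares(lambda p:(proj(model(p))-obs).ravel(),[.53,0,0,1.2,.03,.03],loss='soft_l1')
print(r.x.round(4),(proj(model(r.x))-obs).round(1))
print(model(r.x).round(4)); print(observe()['clock'])
E
```

```text
rimL [0.5424 0.0738 0.086 ]
rimR [ 0.5573 -0.1854  0.086 ]
plL [0.5003 0.0377 0.044 ]
plL2 [ 0.5027 -0.0309  0.044 ]
prL [ 0.5073 -0.0864  0.044 ]
prR [ 0.5101 -0.1553  0.044 ]
hL [0.6992 0.0808 0.09  ]
hR [ 0.712  -0.1783  0.09  ]
tin [0.5778 0.1697 0.11  ]
cart [ 0.5757 -0.2663  0.1   ]
[ 0.6242 -0.0525  0.0501  1.0497  0.0298  0.0288] [[ 0.2 -0.2]
 [ 0.4  0.9]
 [-0.4 -0.2]
 [-0.  -0.3]
 [-0.3  0.2]
 [ 0.6 -0.2]
 [-0.7  0.3]
 [ 0.1 -0.3]
 [-0.3  0.2]
 [ 0.3 -0.2]]
[[ 0.5428  0.0736  0.086 ]
 [ 0.5558 -0.1861  0.086 ]
 [ 0.6996  0.0814  0.09  ]
 [ 0.7126 -0.1782  0.09  ]
 [ 0.625   0.0777  0.2201]
 [ 0.638  -0.182   0.2201]
 [ 0.4997  0.0389  0.044 ]
 [ 0.5032 -0.031   0.044 ]
 [ 0.5069 -0.0859  0.044 ]
 [ 0.5104 -0.1558  0.044 ]]
0.1
```

```bash
cat >> h.py <<'E'
def rows(*T):
    "T: (x,y,z,yaw) world targets, tool down -> rows in tool units from the present pose"
    s=observe();M=R.from_euler('xyz',s['tool_rot']);print('t',round(s['clock'],2),s['position'].round(4),s['tool_rot'].round(3),'F',s['force'].round(1))
    for t in T:
        d=M.inv().apply(np.array(t[:3])-s['position'])/.5
        w=(M.inv()*R.from_euler('xyz',[np.pi,0,t[3]])).as_rotvec()/np.radians(120)
        print(np.r_[d,w].round(3).tolist())
def lidtip(a,s=.125,h=.011):
    "tip centre whose front (-x) lower edge lies on lid's outer face"
    p=[.075-s*np.cos(a)+.008*np.sin(a)+h,0,.086+s*np.sin(a)+.008*np.cos(a)]
    return (*(R.from_euler('z',.05).apply(p)+[.6242,-.0525,0]),np.pi+.05)
E
python3 -c "
from h import *
rows((.3,.45,.31,3.19),(.68,-.05,.31,3.19),(.68,-.05,.26,3.19))"
```

```text
t 0.1 [0.1659 0.6022 0.2083] [-3.141  0.     2.873] F [ 0.1 -0.1  0. ]
[-0.339, -0.223, -0.203, -0.0, -0.0, -0.151]
[-1.338, -0.985, -0.202, -0.0, -0.0, -0.151]
[-1.338, -0.985, -0.102, -0.0, -0.0, -0.151]
```

>>> play_rows:
  deltas:
    - [-0.339, -0.223, -0.203, 0, 0, -0.151, 1]
    - [-0.339, -0.223, -0.203, 0, 0, -0.151, 1]
    - [-0.339, -0.223, -0.203, 0, 0, -0.151, 1]
    - [-0.339, -0.223, -0.203, 0, 0, -0.151, 1]
    - [-0.339, -0.223, -0.203, 0, 0, -0.151, 1]
    - [-0.339, -0.223, -0.203, 0, 0, -0.151, 1]
    - [-0.339, -0.223, -0.203, 0, 0, -0.151, 1]
    - [-0.339, -0.223, -0.203, 0, 0, -0.151, 1]

```text
clock: 0.9
position: [0.2988, 0.4506, 0.3095]
tool_rot: [-3.141, -0.001, -3.093]
force: [-0.1, 0.4, -0.2]
grip_width: 0.0002
finger_force: 0.0
```

```bash
python3 -c "
from h import *
rows((.68,-.05,.31,3.192),(.68,-.05,.26,3.192))"
```

```text
t 0.9 [0.2988 0.4506 0.3095] [-3.141e+00 -1.000e-03 -3.093e+00] F [-0.1  0.4 -0.2]
[-0.713, -1.037, -0.001, -0.0, -0.0, -0.001]
[-0.713, -1.037, 0.099, -0.0, -0.0, -0.001]
```

>>> play_rows:
  deltas:
    - [-0.713, -1, 0, 0, 0, 0, 1]
    - [-0.713, -1, 0, 0, 0, 0, 1]
    - [-0.713, -1, 0, 0, 0, 0, 1]
    - [-0.713, -1, 0, 0, 0, 0, 1]
    - [-0.713, -1, 0, 0, 0, 0, 1]
    - [-0.713, -1, 0, 0, 0, 0, 1]
    - [-0.713, -1, 0, 0, 0, 0, 1]
    - [-0.713, -1, 0, 0, 0, 0, 1]
    - [-0.713, -1, 0, 0, 0, 0, 1]
    - [-0.713, -1, 0, 0, 0, 0, 1]

```text
clock: 1.9
position: [0.6099, 0.0569, 0.3094]
tool_rot: [3.142, -0.001, -3.092]
force: [0.1, 0.9, 0.4]
grip_width: -0.0004
finger_force: 0.0
```

```bash
python3 -c "
from h import *
rows((.68,-.05,.31,3.192),(.675,-.05,.23,3.192),lidtip(1.05),lidtip(.95),lidtip(.85),lidtip(.75))"
```

```text
t 1.9 [0.6099 0.0569 0.3094] [ 3.142e+00 -1.000e-03 -3.092e+00] F [0.1 0.9 0.4]
[-0.129, -0.22, -0.001, 0.0, -0.001, -0.0]
[-0.12, -0.22, 0.159, 0.0, -0.001, -0.0]
[-0.079, -0.22, 0.222, 0.0, -0.001, -0.0]
[-0.058, -0.22, 0.234, 0.0, -0.001, -0.0]
[-0.037, -0.22, 0.248, 0.0, -0.001, -0.0]
[-0.018, -0.22, 0.265, 0.0, -0.001, -0.0]
```

>>> play_rows:
  deltas:
    - [-0.13, -0.22, 0, 0, 0, 0, 1]
    - [-0.13, -0.22, 0, 0, 0, 0, 1]
    - [-0.13, -0.22, 0, 0, 0, 0, 1]
    - [-0.13, -0.22, 0, 0, 0, 0, 1]
    - [-0.13, -0.22, 0, 0, 0, 0, 1]
    - [-0.13, -0.22, 0, 0, 0, 0, 1]

```text
clock: 2.5
position: [0.679, -0.0477, 0.3098]
tool_rot: [3.141, -0.001, -3.092]
force: [-0.2, -0.1, -0.9]
grip_width: 0.0002
finger_force: 0.0
```

```bash
python3 -c "
from h import *
rows((.675,-.05,.23,3.192),lidtip(1.05),lidtip(1.0),lidtip(.95),lidtip(.9),lidtip(.85),lidtip(.8),lidtip(.75),lidtip(.7))"
```

```text
t 2.5 [ 0.679  -0.0477  0.3098] [ 3.141e+00 -1.000e-03 -3.092e+00] F [-0.2 -0.1 -0.9]
[0.008, -0.004, 0.16, 0.0, -0.0, -0.0]
[0.048, -0.004, 0.223, 0.0, -0.0, -0.0]
[0.059, -0.004, 0.229, 0.0, -0.0, -0.0]
[0.07, -0.004, 0.235, 0.0, -0.0, -0.0]
[0.081, -0.004, 0.242, 0.0, -0.0, -0.0]
[0.091, -0.004, 0.249, 0.0, -0.0, -0.0]
[0.1, -0.004, 0.257, 0.0, -0.0, -0.0]
[0.11, -0.004, 0.265, 0.0, -0.0, -0.0]
[0.119, -0.004, 0.274, 0.0, -0.0, -0.0]
```

>>> play_rows:
  deltas:
    - [0.008, -0.004, 0.08, 0, 0, 0, 1]
    - [0.008, -0.004, 0.16, 0, 0, 0, 1]
    - [0.03, -0.004, 0.2, 0, 0, 0, 1]
    - [0.048, -0.004, 0.223, 0, 0, 0, 1]
    - [0.059, -0.004, 0.229, 0, 0, 0, 1]
    - [0.07, -0.004, 0.235, 0, 0, 0, 1]
    - [0.081, -0.004, 0.242, 0, 0, 0, 1]
    - [0.091, -0.004, 0.249, 0, 0, 0, 1]
    - [0.1, -0.004, 0.257, 0, 0, 0, 1]
    - [0.11, -0.004, 0.265, 0, 0, 0, 1]

```text
clock: 3.5
position: [0.6241, -0.0544, 0.1778]
tool_rot: [-3.141, 0.0, -3.094]
force: [0.5, -1.1, 2.9]
grip_width: -0.0001
finger_force: 0.9
```

```bash
python3 -c "
from h import *
import cv2
cv2.imwrite('pics/top1.png',grab_frame('top')[100:340,180:500,::-1].repeat(2,0).repeat(2,1))
rows(*[lidtip(a) for a in (.75,.65,.55,.45,.35,.25,.15,.07,0,-.03)])"
```

```text
t 3.55 [ 0.6231 -0.0544  0.177 ] [-3.142e+00 -1.000e-03 -3.094e+00] F [ 0.4 -0.  -0.3]
[-0.002, 0.004, -0.0, -0.0, -0.0, -0.001]
[0.015, 0.004, 0.018, -0.0, -0.0, -0.001]
[0.03, 0.004, 0.038, -0.0, -0.0, -0.001]
[0.044, 0.004, 0.059, -0.0, -0.0, -0.001]
[0.055, 0.004, 0.081, -0.0, -0.0, -0.001]
[0.064, 0.004, 0.105, -0.0, -0.0, -0.001]
[0.07, 0.004, 0.129, -0.0, -0.0, -0.001]
[0.074, 0.004, 0.149, -0.0, -0.0, -0.001]
[0.076, 0.004, 0.166, -0.0, -0.0, -0.001]
[0.076, 0.004, 0.174, -0.0, -0.0, -0.001]
```

View pics/top1.png

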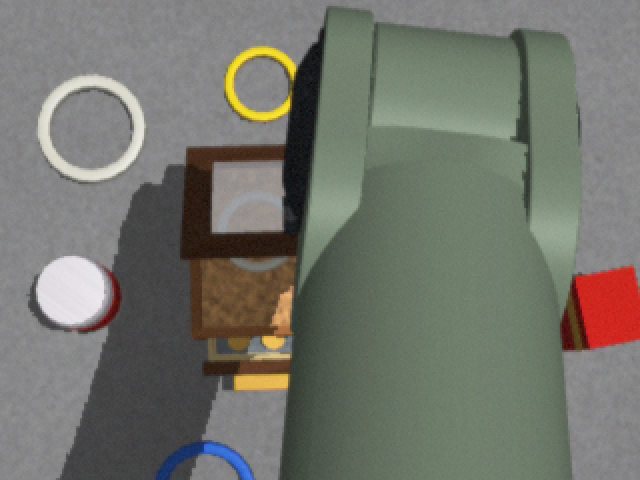

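The arm hides the case's right half. The lid's free edge has moved toward the robot (crop row about 258), so the lid is swinging down and the case hasn't moved. I'll keep following the arc, ending gently.

>>> play_rows:
  deltas:
    - [0.007, 0.004, 0.01, 0, 0, 0, 1]
    - [0.015, 0.004, 0.018, 0, 0, 0, 1]
    - [0.03, 0.004, 0.038, 0, 0, 0, 1]
    - [0.044, 0.004, 0.059, 0, 0, 0, 1]
    - [0.055, 0.004, 0.081, 0, 0, 0, 1]
    - [0.064, 0.004, 0.105, 0, 0, 0, 1]
    - [0.07, 0.004, 0.129, 0, 0, 0, 1]
    - [0.074, 0.004, 0.149, 0, 0, 0, 1]
    - [0.076, 0.004, 0.16, 0, 0, 0, 1]
    - [0.076, 0.004, 0.163, 0, 0, 0, 1]

```text
clock: 4.55
position: [0.5859, -0.0541, 0.0955]
tool_rot: [3.142, -0.001, -3.094]
force: [-0.0, 0.0, 1.8]
grip_width: -0.0001
finger_force: 0.7
```

>>> play_rows:
  deltas:
    - [0, 0, 0.003, 0, 0, 0, 1]
    - [0, 0, 0.006, 0, 0, 0, 1]
    - [0, 0, 0.006, 0, 0, 0, 1]

```text
clock: 4.85
position: [0.5865, -0.0541, 0.0934]
tool_rot: [-3.142, 0.001, -3.094]
force: [0.2, -0.3, 0.7]
grip_width: -0.0005
finger_force: 0.1
```

>>> play_rows:
  deltas:
    - [0, 0, 0.002, 0, 0, 0, 1]
    - [0, 0, 0.004, 0, 0, 0, 1]
    - [0, 0, 0.004, 0, 0, 0, 1]

```text
clock: 5.15
position: [0.5863, -0.0541, 0.0913]
tool_rot: [-3.142, 0.0, -3.094]
force: [0.0, -0.5, 0.8]
grip_width: 0.0001
finger_force: 0.3
```

>>> play_rows:
  deltas:
    - [0, 0, 0.003, 0, 0, 0, 1]
    - [0, 0, 0.006, 0, 0, 0, 1]
    - [0, 0, 0.006, 0, 0, 0, 1]

```text
clock: 5.45
position: [0.5862, -0.0541, 0.0881]
tool_rot: [-3.142, -0.0, -3.094]
force: [-0.8, -0.0, 0.3]
grip_width: -0.0002
finger_force: 0.0
```

```bash
python3 -c "
from h import *
import cv2
cv2.imwrite('pics/side1.png',cv2.resize(grab_frame('side')[110:350,170:490,::-1],None,fx=2.4,fy=2.4))"
```

```text
(no output)
```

View pics/side1.png

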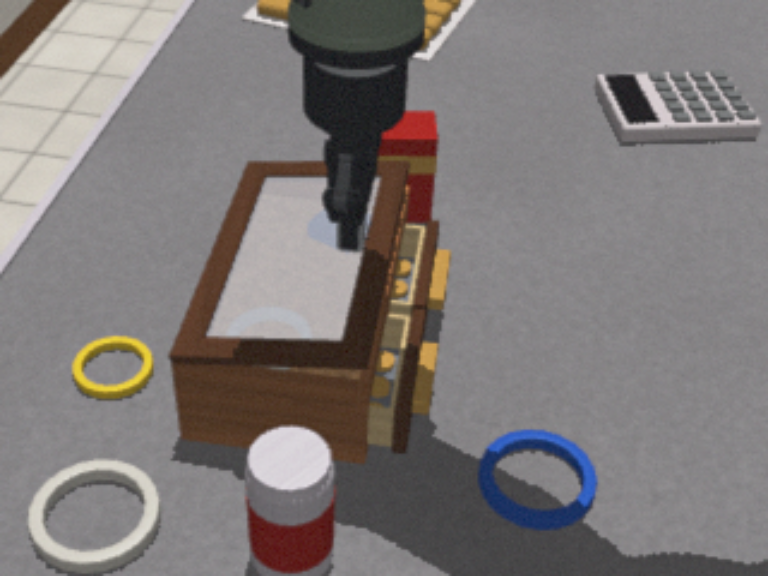

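The lid now looks almost flat, with the fingertip on it at (348,245) and the drawers still open. I'll press on until the force rises.

>>> play_rows:
  deltas:
    - [0, 0, 0.003, 0, 0, 0, 1]
    - [0, 0, 0.006, 0, 0, 0, 1]
    - [0, 0, 0.006, 0, 0, 0, 1]

```text
clock: 5.8
position: [0.5862, -0.0541, 0.0851]
tool_rot: [3.142, -0.0, -3.094]
force: [0.2, 0.2, 0.3]
grip_width: -0.0005
finger_force: 0.0
```

>>> play_rows:
  deltas:
    - [0, 0, 0.003, 0, 0, 0, 1]
    - [0, 0, 0.006, 0, 0, 0, 1]

```text
clock: 6.0
position: [0.5863, -0.0541, 0.0822]
tool_rot: [-3.142, 0.0, -3.094]
force: [-1.5, 0.8, 1.8]
grip_width: 0.0003
finger_force: 0.7
```

>>> play_rows:
  deltas:
    - [0, 0, 0.003, 0, 0, 0, 1]
    - [0, 0, 0.006, 0, 0, 0, 1]

```text
clock: 6.2
position: [0.5862, -0.0541, 0.0791]
tool_rot: [-3.142, -0.0, -3.094]
force: [-0.5, -0.3, 2.0]
grip_width: 0.0
finger_force: 0.7
```

```bash
python3 -c "
from h import *
import cv2
rows()
print(get_calibration('wrist'))
cv2.imwrite('pics/side2.png',cv2.resize(grab_frame('side')[170:310,230:370,::-1],None,fx=4,fy=4,interpolation=2))"
```

```text
t 6.2 [ 0.5862 -0.0541  0.0791] [-3.142 -0.    -3.094] F [-0.5 -0.3  2. ]
{'fovy': 64.51530830872244, 'cx': 324.46655022599657, 'cy': 233.27536823211256, 'xyz': array([ 0.51659702, -0.05800634,  0.24331765]), 'rotation': array([2.86413470e+00, 2.84602150e-04, 1.61842654e+00])}
```

View pics/side2.png

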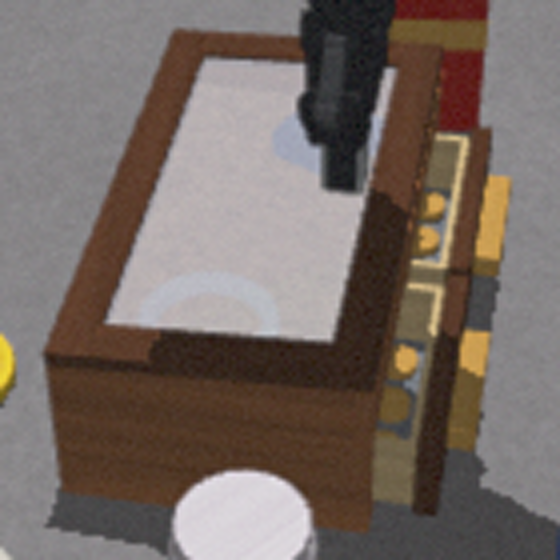

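```bash
python3 -c "
from h import *
f=lambda L:R.from_euler('z',.05).apply(L)+[.6242,-.0525,0]
for a in (0,.05,.1,.15):
  x=.075-.15*np.cos(a)+.008*np.sin(a);z=.086+.15*np.sin(a)+.008*np.cos(a)
  print(a,((proj(f([[x,.13,z],[.075,.13,.094],[-.075,.13,0],[x,-.13,z]]),'side')-[230,170])*4).round())
print((proj(observe()['position'],'side')-[230,170])*4)"
```

```text
0 [[377. 388.]
 [ 46. 346.]
 [371. 527.]
 [446.  53.]]
0.05 [[376. 376.]
 [ 46. 346.]
 [371. 527.]
 [446.  41.]]
0.1 [[375. 364.]
 [ 46. 346.]
 [371. 527.]
 [445.  30.]]
0.15 [[372. 351.]
 [ 46. 346.]
 [371. 527.]
 [444.  18.]]
[[340.92742495 217.27550372]]
```

The visible tip sits about 14 mm above the reported TCP, so the lid is nearly shut. I'll press until there's a firm stop.

>>> play_rows:
  deltas:
    - [0, 0, 0.003, 0, 0, 0, 1]
    - [0, 0, 0.006, 0, 0, 0, 1]

```text
clock: 6.45
position: [0.5863, -0.0541, 0.0762]
tool_rot: [-3.142, -0.0, -3.094]
force: [-0.5, -0.2, 1.7]
grip_width: 0.0
finger_force: 0.7
```

>>> play_rows:
  deltas:
    - [0, 0, 0.003, 0, 0, 0, 1]
    - [0, 0, 0.006, 0, 0, 0, 1]

```text
clock: 6.65
position: [0.5863, -0.0541, 0.0732]
tool_rot: [-3.142, -0.0, -3.094]
force: [-1.1, 0.8, 1.2]
grip_width: 0.0001
finger_force: 0.7
```

```bash
python3 -c "
from h import *
import cv2
cv2.imwrite('pics/w.png',grab_frame('wrist')[:,:,::-1])
a=cv2.resize(grab_frame('side')[170:310,230:370,::-1],None,fx=4,fy=4,interpolation=2)
cv2.imwrite('pics/both.png',np.hstack([a[:480],cv2.resize(cv2.imread('pics/w.png'),(240,480))]))"
```

```text
(no output)
```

View pics/both.png

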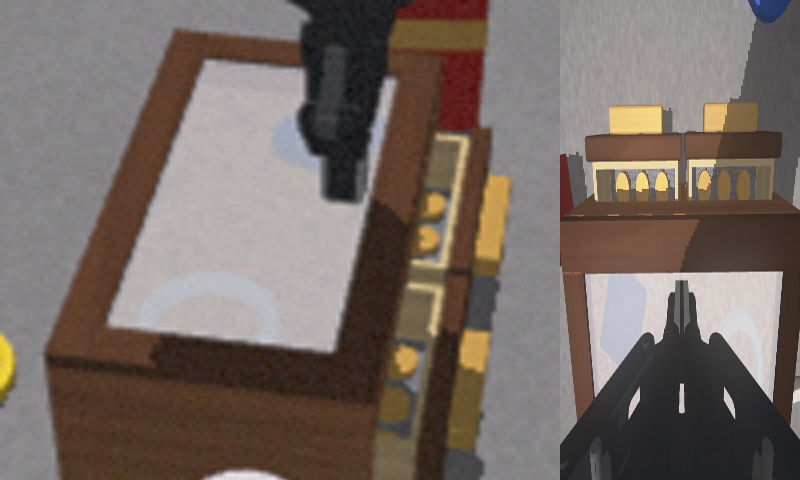

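```bash
python3 -c "
from h import *
rows()
for v in (190,200):
  for u in (325,362):
    px=(230+u/4,170+v/4)
    for z in (.12,.105,.094,.085): print(v,u,z,pt(px,z,'side')[:2].round(3))
import cv2
a=cv2.imread('pics/side1.png')
"
```

```text
t 6.75 [ 0.5863 -0.0541  0.0731] [-3.142 -0.    -3.094] F [-0.3 -0.1 -0.3]
190 325 0.12 [ 0.588 -0.024]
190 325 0.105 [ 0.592 -0.042]
190 325 0.094 [ 0.595 -0.055]
190 325 0.085 [ 0.597 -0.066]
190 362 0.12 [ 0.571 -0.028]
190 362 0.105 [ 0.574 -0.046]
190 362 0.094 [ 0.577 -0.06 ]
190 362 0.085 [ 0.579 -0.07 ]
200 325 0.12 [ 0.587 -0.017]
200 325 0.105 [ 0.59  -0.035]
200 325 0.094 [ 0.593 -0.048]
200 325 0.085 [ 0.595 -0.058]
200 362 0.12 [ 0.57  -0.021]
200 362 0.105 [ 0.573 -0.039]
200 362 0.094 [ 0.575 -0.052]
200 362 0.085 [ 0.577 -0.063]
```

```bash
python3 -c "
from h import *
import cv2
p=observe()['position'];
for dz in (0,.01,.02,.03): print(dz,proj(p+[0,0,dz],'wrist').round(),proj(p+[0,0,dz],'side').round(1))
g=grab_frame('wrist')
f=lambda L:R.from_euler('z',.05).apply(L)+[.6242,-.0525,0]
for z in(.094,.104,.114): print(z,proj(f([[-.075,.1,z],[-.075,-.1,z]]),'wrist').round())
cv2.imwrite('pics/w2.png',g[150:480,100:540,::-1])"
```

```text
0 [[326. 281.]] [[315.1 226.5]]
0.01 [[326. 290.]] [[315.2 222.7]]
0.02 [[326. 300.]] [[315.3 218.9]]
0.03 [[326. 311.]] [[315.4 214.9]]
0.094 [[584. 212.]
 [ 66. 213.]]
0.104 [[602. 218.]
 [ 48. 220.]]
0.114 [[623. 225.]
 [ 27. 227.]]
```

View pics/w2.png

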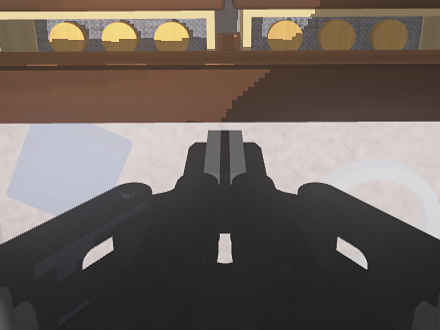

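The wrist view shows the tip exactly at its TCP pixel (325,280), and it looks greyed through the pane. So the tip has slipped past the pane just behind the front frame bar, and the lid edge at row 215 is nearly shut. I'll lift out and press on the front frame bar instead.

>>> play_rows:
  deltas:
    - [0, 0, -0.03, 0, 0, 0, 1]
    - [0, 0, -0.06, 0, 0, 0, 1]
    - [0, 0, -0.09, 0, 0, 0, 1]
    - [0, 0, -0.09, 0, 0, 0, 1]
    - [0.052, 0, -0.09, 0, 0, 0, 1]
    - [0.052, 0, -0.09, 0, 0, 0, 1]
    - [0.052, 0, -0.06, 0, 0, 0, 1]
    - [0.052, 0, -0.06, 0, 0, 0, 1]

```text
clock: 7.6
position: [0.5598, -0.0551, 0.1026]
tool_rot: [3.141, -0.001, -3.094]
force: [0.6, -1.1, 0.5]
grip_width: 0.0
finger_force: 0.0
```

```bash
python3 -c "
from h import *
import cv2
g=grab_frame('wrist');rows()
f=lambda L:R.from_euler('z',.05).apply(L)+[.6242,-.0525,0]
for a in(0,.05,.1,.2):
  x=.075-.15*np.cos(a)+.008*np.sin(a);z=.086+.15*np.sin(a)+.008*np.cos(a)
  print(a,proj(f([[x,.1,z],[x,.05,z],[x,-.1,z]]),'wrist').round())
cv2.imwrite('pics/w3.png',g[:,:,::-1])"
```

```text
t 7.65 [ 0.5602 -0.0552  0.1032] [ 3.142e+00 -1.000e-03 -3.094e+00] F [ 0.3 -0.2  0.6]
0 [[533. 252.]
 [429. 252.]
 [117. 253.]]
0.05 [[541. 258.]
 [433. 258.]
 [109. 259.]]
0.1 [[550. 266.]
 [437. 266.]
 [100. 267.]]
0.2 [[569. 286.]
 [447. 286.]
 [ 81. 287.]]
```

View pics/w3.png

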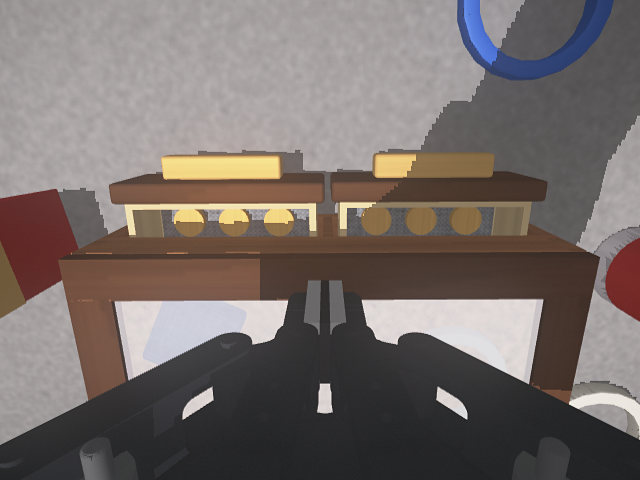

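The lid front edge at row 257–259, corners (62,259) and (598,256), suggests about 0.03–0.05 rad still open. The tip is over the front bar, so I'll press there.

>>> play_rows:
  deltas:
    - [0, 0, 0.004, 0, 0, 0, 1]
    - [0, 0, 0.008, 0, 0, 0, 1]
    - [0, 0, 0.012, 0, 0, 0, 1]
    - [0, 0, 0.014, 0, 0, 0, 1]

```text
clock: 8.05
position: [0.5603, -0.0553, 0.0962]
tool_rot: [3.142, -0.0, -3.094]
force: [0.2, -1.0, -0.4]
grip_width: -0.0002
finger_force: 0.0
```

>>> play_rows:
  deltas:
    - [0, 0, 0.002, 0, 0, 0, 1]
    - [0, 0, 0.004, 0, 0, 0, 1]

```text
clock: 8.25
position: [0.5603, -0.0553, 0.0943]
tool_rot: [3.142, 0.0, -3.094]
force: [-0.0, 0.1, 0.3]
grip_width: -0.0002
finger_force: 0.0
```

>>> play_rows:
  deltas:
    - [0, 0, 0.002, 0, 0, 0, 1]
    - [0, 0, 0.004, 0, 0, 0, 1]

```text
clock: 8.45
position: [0.5603, -0.0553, 0.0922]
tool_rot: [3.142, 0.0, -3.094]
force: [0.2, -0.4, 0.5]
grip_width: -0.0002
finger_force: 0.0
```

>>> play_rows:
  deltas:
    - [0, 0, 0.003, 0, 0, 0, 1]
    - [0, 0, 0.006, 0, 0, 0, 1]

```text
clock: 8.65
position: [0.5603, -0.0553, 0.0892]
tool_rot: [-3.142, 0.0, -3.094]
force: [-0.4, 0.0, 0.2]
grip_width: -0.0
finger_force: 0.0
```

>>> play_rows:
  deltas:
    - [0, 0, 0.003, 0, 0, 0, 1]
    - [0, 0, 0.006, 0, 0, 0, 1]

```text
clock: 8.85
position: [0.5603, -0.0553, 0.0862]
tool_rot: [-3.142, 0.0, -3.094]
force: [-1.0, 1.0, -1.0]
grip_width: 0.0001
finger_force: 0.0
```

```bash
python3 -c "
from h import *
import cv2
g=grab_frame('wrist');rows()
f=lambda L:R.from_euler('z',.05).apply(L)+[.6242,-.0525,0]
for a in(0,.05,.1):
  x=.075-.15*np.cos(a)+.008*np.sin(a);z=.086+.15*np.sin(a)+.008*np.cos(a)
  print(a,proj(f([[x,.13,z],[x,-.13,z]]),'wrist').round())
print('tcp',proj(observe()['position'],'wrist'))
cv2.imwrite('pics/w4.png',g[140:400,:,::-1])"
```

```text
t 8.9 [ 0.5602 -0.0553  0.0859] [-3.142 -0.    -3.094] F [-0.2  1.1 -0.1]
0 [[623. 264.]
 [ 28. 265.]]
0.05 [[636. 272.]
 [ 15. 273.]]
0.1 [[650. 281.]
 [  1. 282.]]
tcp [[325.88928881 280.73364289]]
```

View pics/w4.png

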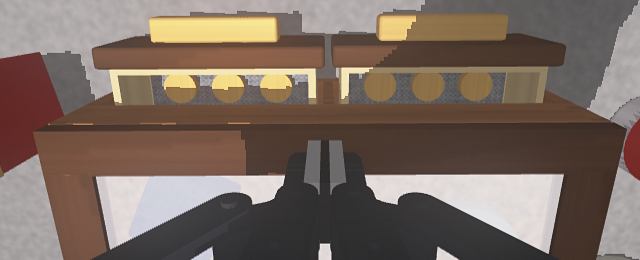

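Front edge is at row about 265–270, close to the predicted shut position. All the evidence fits the physical tip being about 18 mm short of the reported TCP, so there's no contact here yet. I'll keep pressing until the force rises.

>>> play_rows:
  deltas:
    - [0, 0, 0.005, 0, 0, 0, 1]
    - [0, 0, 0.01, 0, 0, 0, 1]
    - [0, 0, 0.014, 0, 0, 0, 1]

```text
clock: 9.2
position: [0.5603, -0.0553, 0.079]
tool_rot: [3.142, -0.0, -3.094]
force: [-0.2, -0.6, 0.2]
grip_width: -0.0002
finger_force: 0.0
```

>>> play_rows:
  deltas:
    - [0, 0, 0.003, 0, 0, 0, 1]
    - [0, 0, 0.006, 0, 0, 0, 1]

```text
clock: 9.4
position: [0.5603, -0.0553, 0.0762]
tool_rot: [-3.142, -0.0, -3.094]
force: [-0.1, 0.2, 0.0]
grip_width: 0.0001
finger_force: 0.0
```

>>> play_rows:
  deltas:
    - [0, 0, 0.003, 0, 0, 0, 1]
    - [0, 0, 0.006, 0, 0, 0, 1]

```text
clock: 9.6
position: [0.5604, -0.0553, 0.0732]
tool_rot: [-3.142, 0.0, -3.094]
force: [0.6, -0.4, 0.4]
grip_width: -0.0003
finger_force: 0.5
```

>>> play_rows:
  deltas:
    - [0, 0, 0.002, 0, 0, 0, 1]
    - [0, 0, 0.004, 0, 0, 0, 1]

```text
clock: 9.8
position: [0.5603, -0.0553, 0.0714]
tool_rot: [3.142, -0.0, -3.094]
force: [-6.8, -0.4, 20.7]
grip_width: 0.0003
finger_force: 10.6
```

>>> play_rows:
  deltas:
    - [0, 0, 0.002, 0, 0, 0, 1]
    - [0, 0, 0.004, 0, 0, 0, 1]

```text
clock: 10.0
position: [0.5604, -0.0554, 0.071]
tool_rot: [3.141, 0.001, -3.095]
force: [-17.0, 1.9, 54.8]
grip_width: -0.0001
finger_force: 27.5
```

>>> play_rows:
  deltas:
    - [0, 0, 0.002, 0, 0, 0, 1]
    - [0, 0, 0.004, 0, 0, 0, 1]

```text
clock: 10.2
position: [0.5605, -0.0554, 0.0706]
tool_rot: [3.141, 0.001, -3.095]
force: [-29.2, 3.6, 88.4]
grip_width: 0.0002
finger_force: 44.9
```

The firm stop came at TCP z 0.071, so the lid is shut. I'll lift off now, then tilt the tool forward so the gripper body stays clear of the case while I push the drawers.

>>> play_rows:
  deltas:
    - [0, 0, -0.02, 0, 0, 0, 1]
    - [0, 0, -0.08, 0, 0, 0, 1]
    - [0, 0, -0.16, 0, 0, 0, 1]
    - [0.08, 0, -0.26, 0, 0, 0, 1]
    - [0.16, 0, -0.3, 0, 0, 0, 1]
    - [0.16, 0, -0.3, 0, 0, 0, 1]
    - [0.16, 0, -0.3, 0, 0, 0, 1]

```text
clock: 10.9
position: [0.4803, -0.0591, 0.2185]
tool_rot: [3.141, 0.002, -3.094]
force: [0.2, 0.5, 0.4]
grip_width: -0.0001
finger_force: 0.0
```

```bash
cat >> h.py <<'E'
def trows(*T):
    "T: (x,y,z,tilt deg)"
    s=observe();M=R.from_euler('xyz',s['tool_rot']);print('t',round(s['clock'],2),s['position'].round(4),s['tool_rot'].round(3),'F',s['force'].round(1))
    for t in T:
        d=M.inv().apply(np.array(t[:3])-s['position'])/.5
        w=(M.inv()*R.from_euler('z',.05)*R.from_euler('y',-np.radians(t[3]))*R.from_euler('xyz',[np.pi,0,np.pi])).as_rotvec()/np.radians(120)
        print(np.r_[d,w].round(3).tolist())
E
python3 -c "
from h import *
import cv2
trows((.47,.003,.2,40))
# compare lid edge in fresh top view: lid corners prediction
print(proj(R.from_euler('z',.05).apply([[-.075,.13,.094],[-.075,-.13,.094]])+[.6242,-.0525,0]).round(1))
g=cv2.cvtColor(grab_frame('top'),cv2.COLOR_RGB2GRAY)
print('L',g[255:300,300].tolist());print('R',g[255:300,415].tolist())
"
```

```text
t 10.9 [ 0.4803 -0.0591  0.2185] [ 3.141e+00  2.000e-03 -3.094e+00] F [0.2 0.5 0.4]
[0.015, 0.125, 0.037, -0.0, -0.332, -0.001]
[[275.4 268.7]
 [435.7 264.3]]
L [83, 68, 70, 67, 67, 65, 60, 59, 59, 63, 63, 64, 58, 84, 163, 181, 180, 179, 181, 159, 129, 111, 102, 97, 88, 54, 36, 24, 30, 28, 33, 35, 58, 80, 86, 87, 89, 87, 90, 84, 69, 62, 62, 62, 65]
R [70, 69, 71, 69, 69, 63, 61, 60, 65, 53, 57, 61, 63, 59, 64, 62, 61, 68, 91, 111, 85, 74, 72, 76, 82, 84, 85, 88, 89, 91, 91, 98, 95, 98, 100, 100, 102, 104, 104, 103, 104, 106, 106, 107, 108]
```

The lid edge in the top view sits at row 268, exactly as predicted for a shut lid on an unmoved case. Next I tilt.

>>> play_rows:
  deltas:
    - [0.015, 0.125, 0.037, 0, -0.07, 0, 1]
    - [0.015, 0.125, 0.037, 0, -0.14, 0, 1]
    - [0.015, 0.125, 0.037, 0, -0.21, 0, 1]
    - [0.015, 0.125, 0.037, 0, -0.28, 0, 1]
    - [0.015, 0.125, 0.037, 0, -0.333, 0, 1]
    - [0.015, 0.125, 0.037, 0, -0.333, 0, 1]
    - [0.015, 0.125, 0.037, 0, -0.333, 0, 1]

```text
clock: 11.65
position: [0.4608, -0.0139, 0.181]
tool_rot: [-3.078, 0.44, -3.082]
force: [0.6, -0.8, -0.6]
grip_width: -0.0007
finger_force: 0.0
```

```bash
python3 -c "
from h import *
trows((.47,.003,.06,40),(.475,.003,.015,40))
trows((.49,.004,.015,40))
print(pt((282,347),.01))"
```

```text
t 11.65 [ 0.4608 -0.0139  0.181 ] [-3.078  0.44  -3.082] F [ 0.6 -0.8 -0.6]
[0.085, 0.047, 0.225, -0.028, -0.123, 0.008]
[0.114, 0.052, 0.311, -0.028, -0.123, 0.008]
t 11.65 [ 0.4608 -0.0139  0.181 ] [-3.078  0.44  -3.082] F [ 0.6 -0.8 -0.6]
[0.087, 0.053, 0.323, -0.028, -0.123, 0.008]
[0.40912791 0.06301058 0.01      ]
```

```bash
python3 -c "
from workcell import *
s=observe();print(s['qpos'].round(3),s['qd'].round(2))"
```

```text
[ 0.174  0.146 -0.394  2.4    0.804  0.252  0.663] [ 1.33 -0.03 -1.5   0.13  2.02 -0.13 -2.08]
```

>>> play_rows:
  deltas:
    - [0, 0, 0, 0, 0, 0, 1]
    - [0, 0, 0, 0, 0, 0, 1]

```text
clock: 11.85
position: [0.461, -0.0155, 0.1821]
tool_rot: [-3.078, 0.441, -3.085]
force: [0.4, -0.6, -0.4]
grip_width: 0.0001
finger_force: 0.0
```

```bash
python3 -c "
from h import *
print(observe()['qpos'].round(3))
trows((.475,.003,.13,22),(.475,.003,.08,22))"
```

```text
[ 0.168  0.143 -0.384  2.399  0.792  0.252  0.675]
t 11.85 [ 0.461  -0.0155  0.1821] [-3.078  0.441 -3.085] F [ 0.4 -0.6 -0.4]
[0.017, 0.042, 0.105, -0.029, 0.027, 0.002]
[0.06, 0.048, 0.195, -0.029, 0.027, 0.002]
```

>>> play_rows:
  deltas:
    - [0.017, 0.042, 0.105, -0.029, 0.027, 0.002, 1]
    - [0.017, 0.042, 0.105, -0.029, 0.027, 0.002, 1]
    - [0.017, 0.042, 0.105, -0.029, 0.027, 0.002, 1]
    - [0.06, 0.048, 0.195, -0.029, 0.027, 0.002, 1]
    - [0.06, 0.048, 0.195, -0.029, 0.027, 0.002, 1]
    - [0.06, 0.048, 0.195, -0.029, 0.027, 0.002, 1]

```text
clock: 12.45
position: [0.4751, -0.0021, 0.0947]
tool_rot: [-3.121, 0.383, -3.087]
force: [0.3, -0.5, 0.3]
grip_width: -0.0001
finger_force: 0.0
```

```bash
python3 -c "
from h import *
print(observe()['qpos'].round(3))
trows((.475,.003,.05,22),(.478,.003,.014,22))"
```

```text
[ 0.14   0.384 -0.367  2.4    1.585  0.2   -0.102]
t 12.45 [ 0.4751 -0.0021  0.0947] [-3.121  0.383 -3.087] F [ 0.3 -0.5  0.3]
[0.033, 0.012, 0.083, -0.009, -0.0, 0.002]
[0.055, 0.013, 0.152, -0.009, -0.0, 0.002]
```

>>> play_rows:
  deltas:
    - [0.033, 0.012, 0.083, -0.009, 0, 0.002, 1]
    - [0.033, 0.012, 0.083, -0.009, 0, 0.002, 1]
    - [0.033, 0.012, 0.083, -0.009, 0, 0.002, 1]
    - [0.055, 0.013, 0.152, -0.009, 0, 0.002, 1]
    - [0.055, 0.013, 0.152, -0.009, 0, 0.002, 1]
    - [0.055, 0.013, 0.152, -0.009, 0, 0.002, 1]

```text
clock: 13.05
position: [0.4763, 0.0025, 0.0136]
tool_rot: [3.141, 0.379, -3.092]
force: [0.8, 0.3, 0.9]
grip_width: 0.0001
finger_force: 0.0
```

```bash
python3 -c "
from h import *
print(observe()['qpos'].round(3))
trows((.478,.003,.014,22),(.495,.004,.014,22),(.526,.005,.014,22))"
```

```text
[ 0.333  0.654 -0.616  2.416  2.107  0.446 -0.563]
t 13.05 [0.4763 0.0025 0.0136] [ 3.141  0.379 -3.092] F [0.8 0.3 0.9]
[-0.004, 0.001, 0.001, 0.0, -0.003, -0.0]
[-0.035, 0.001, 0.013, 0.0, -0.003, -0.0]
[-0.093, -0.0, 0.036, 0.0, -0.003, -0.0]
```

>>> play_rows:
  deltas:
    - [-0.02, 0, 0.007, 0, 0, 0, 1]
    - [-0.035, 0, 0.013, 0, 0, 0, 1]
    - [-0.045, 0, 0.017, 0, 0, 0, 1]
    - [-0.054, 0, 0.021, 0, 0, 0, 1]
    - [-0.063, 0, 0.024, 0, 0, 0, 1]
    - [-0.073, 0, 0.028, 0, 0, 0, 1]
    - [-0.082, 0, 0.032, 0, 0, 0, 1]
    - [-0.085, 0, 0.033, 0, 0, 0, 1]

```text
clock: 13.85
position: [0.523, 0.0057, 0.0136]
tool_rot: [3.139, 0.382, -3.093]
force: [-1.0, 0.3, 0.8]
grip_width: -0.0002
finger_force: 0.6
```

>>> play_rows:
  deltas:
    - [-0.004, 0, 0.0016, 0, 0, 0, 1]
    - [-0.006, 0, 0.0024, 0, 0, 0, 1]

```text
clock: 14.05
position: [0.5258, 0.0058, 0.0135]
tool_rot: [3.139, 0.381, -3.093]
force: [-1.4, -0.1, 0.2]
grip_width: 0.0002
finger_force: 0.6
```

In contact, moving the drawer with about 1.2 N. I'll continue in 1 mm steps until it stops.

>>> play_rows:
  deltas:
    - [-0.002, 0, 0.0008, 0, 0, 0, 1]
    - [-0.004, 0, 0.0016, 0, 0, 0, 1]

```text
clock: 14.25
position: [0.5278, 0.0059, 0.0136]
tool_rot: [3.139, 0.381, -3.093]
force: [-1.7, -0.5, 1.3]
grip_width: 0.0002
finger_force: 0.6
```

>>> play_rows:
  deltas:
    - [-0.002, 0, 0.0008, 0, 0, 0, 1]
    - [-0.003, 0, 0.0012, 0, 0, 0, 1]

```text
clock: 14.45
position: [0.5296, 0.006, 0.0136]
tool_rot: [3.139, 0.382, -3.093]
force: [-1.2, 0.7, -0.5]
grip_width: -0.0002
finger_force: 0.6
```

>>> play_rows:
  deltas:
    - [-0.002, 0, 0.0008, 0, 0, 0, 1]
    - [-0.003, 0, 0.0012, 0, 0, 0, 1]

```text
clock: 14.65
position: [0.5312, 0.0061, 0.0136]
tool_rot: [3.139, 0.382, -3.093]
force: [-0.8, 0.2, -0.6]
grip_width: 0.0003
finger_force: 0.6
```

>>> play_rows:
  deltas:
    - [-0.002, 0, 0.0008, 0, 0, 0, 1]
    - [-0.002, 0, 0.0008, 0, 0, 0, 1]

```text
clock: 14.85
position: [0.5324, 0.0061, 0.0137]
tool_rot: [3.139, 0.382, -3.093]
force: [-0.8, 0.9, 0.0]
grip_width: -0.0002
finger_force: 0.2
```

>>> play_rows:
  deltas:
    - [-0.002, 0, 0.0008, 0, 0, 0, 1]
    - [-0.002, 0, 0.0008, 0, 0, 0, 1]

```text
clock: 15.05
position: [0.533, 0.0062, 0.0135]
tool_rot: [3.139, 0.381, -3.093]
force: [-4.5, -0.3, 1.8]
grip_width: -0.0002
finger_force: 2.2
```

>>> play_rows:
  deltas:
    - [-0.002, 0, 0.0008, 0, 0, 0, 1]
    - [-0.002, 0, 0.0008, 0, 0, 0, 1]

```text
clock: 15.25
position: [0.5331, 0.0062, 0.0133]
tool_rot: [3.139, 0.38, -3.093]
force: [-12.5, -1.3, 9.4]
grip_width: 0.0003
finger_force: 6.1
```

```bash
python3 -c "
from h import *
import cv2
trows()
g=cv2.cvtColor(grab_frame('top'),cv2.COLOR_RGB2GRAY)
a=R.from_euler('z',.05).apply([[-.09,.0925,.044],[-.075,.13,.094]])+[.6242,-.0525,0]
print(proj(a).round(1))
for c in (282,290,300):print(c,g[262:300,c].tolist())
"
```

```text
t 15.25 [0.5331 0.0062 0.0133] [ 3.139  0.38  -3.093] F [-12.5  -1.3   9.4]
[[299.3 277.7]
 [275.4 268.7]]
282 [65, 64, 66, 62, 67, 61, 51, 55, 107, 123, 126, 126, 129, 128, 123, 120, 123, 124, 126, 124, 129, 127, 125, 122, 122, 116, 90, 69, 62, 59, 61, 60, 56, 40, 24, 20, 34, 37]
290 [63, 66, 62, 60, 60, 57, 53, 46, 103, 117, 119, 120, 123, 125, 124, 122, 124, 125, 126, 125, 123, 124, 120, 119, 86, 67, 63, 63, 59, 36, 29, 25, 28, 37, 43, 42, 46, 43]
300 [61, 59, 62, 59, 60, 53, 46, 88, 157, 172, 173, 174, 175, 174, 167, 133, 121, 126, 127, 127, 128, 122, 89, 66, 38, 33, 23, 28, 31, 33, 22, 17, 29, 29, 26, 27, 16, 18]
```

The left drawer hit its stop, with the pull edge at row 277 as predicted. Now the right one.

```bash
python3 -c "
from h import *
trows((.475,.003,.014,22),(.48,-.119,.014,22),(.53,-.119,.014,22))"
```

```text
t 15.3 [0.5332 0.0062 0.0134] [ 3.139  0.38  -3.093] F [-12.  -1.   8.]
[0.108, -0.001, -0.044, 0.001, -0.002, -0.001]
[0.109, -0.245, -0.046, 0.001, -0.002, -0.001]
[0.017, -0.25, -0.009, 0.001, -0.002, -0.001]
```

>>> play_rows:
  deltas:
    - [0.05, 0, -0.02, 0, 0, 0, 1]
    - [0.108, 0, -0.044, 0, 0, 0, 1]
    - [0.108, -0.06, -0.044, 0, 0, 0, 1]
    - [0.108, -0.12, -0.044, 0, 0, 0, 1]
    - [0.108, -0.18, -0.045, 0, 0, 0, 1]
    - [0.109, -0.245, -0.046, 0, 0, 0, 1]
    - [0.109, -0.245, -0.046, 0, 0, 0, 1]
    - [0.109, -0.245, -0.046, 0, 0, 0, 1]

```text
clock: 16.1
position: [0.4816, -0.1197, 0.0145]
tool_rot: [3.139, 0.382, -3.094]
force: [0.4, -0.5, -0.2]
grip_width: -0.0001
finger_force: 0.0
```

```bash
python3 -c "
from h import *
trows((.50,-.119,.014,22),(.53,-.119,.014,22))"
```

```text
t 16.1 [ 0.4816 -0.1197  0.0145] [ 3.139  0.382 -3.094] F [ 0.4 -0.5 -0.2]
[-0.034, -0.0, 0.015, 0.001, -0.001, -0.001]
[-0.089, -0.003, 0.037, 0.001, -0.001, -0.001]
```

>>> play_rows:
  deltas:
    - [-0.018, 0, 0.007, 0, 0, 0, 1]
    - [-0.034, 0, 0.014, 0, 0, 0, 1]
    - [-0.045, 0, 0.018, 0, 0, 0, 1]
    - [-0.056, 0, 0.023, 0, 0, 0, 1]
    - [-0.067, 0, 0.027, 0, 0, 0, 1]
    - [-0.078, 0, 0.032, 0, 0, 0, 1]
    - [-0.089, 0, 0.036, 0, 0, 0, 1]
    - [-0.098, 0, 0.04, 0, 0, 0, 1]
    - [-0.098, 0, 0.04, 0, 0, 0, 1]

```text
clock: 17.0
position: [0.535, -0.1164, 0.0141]
tool_rot: [3.139, 0.382, -3.093]
force: [-0.1, -0.5, 0.5]
grip_width: -0.0001
finger_force: 0.0
```

>>> play_rows:
  deltas:
    - [-0.002, 0, 0.0008, 0, 0, 0, 1]
    - [-0.004, 0, 0.0016, 0, 0, 0, 1]

```text
clock: 17.2
position: [0.5362, -0.1164, 0.014]
tool_rot: [3.139, 0.381, -3.093]
force: [-1.0, 0.1, 0.1]
grip_width: 0.0003
finger_force: 0.6
```

>>> play_rows:
  deltas:
    - [-0.003, 0, 0.0012, 0, 0, 0, 1]
    - [-0.005, 0, 0.002, 0, 0, 0, 1]

```text
clock: 17.4
position: [0.5391, -0.1163, 0.014]
tool_rot: [3.139, 0.382, -3.093]
force: [-0.8, 0.3, -0.9]
grip_width: -0.0001
finger_force: 0.6
```

>>> play_rows:
  deltas:
    - [-0.002, 0, 0.0008, 0, 0, 0, 1]
    - [-0.003, 0, 0.0012, 0, 0, 0, 1]

```text
clock: 17.6
position: [0.5396, -0.1162, 0.0137]
tool_rot: [3.138, 0.38, -3.093]
force: [-13.1, -0.0, 9.8]
grip_width: -0.0001
finger_force: 6.6
```

Stopped firmly where expected. I'll back off, rise, and check both drawers and the lid in the top view.

>>> play_rows:
  deltas:
    - [0.03, 0, -0.012, 0, 0, 0, 1]
    - [0.09, 0, -0.036, 0, 0, 0, 1]
    - [0.15, 0, -0.06, 0, 0, 0, 1]
    - [0.12, -0.08, -0.15, 0, 0.05, 0, 1]
    - [0.08, -0.16, -0.25, 0, 0.1, 0, 1]
    - [0.08, -0.26, -0.25, 0, 0.15, 0, 1]
    - [0.08, -0.36, -0.25, 0, 0.18, 0, 1]
    - [0.08, -0.46, -0.25, 0, 0.18, 0, 1]
    - [0.08, -0.5, -0.25, 0, 0.18, 0, 1]
    - [0.08, -0.5, -0.25, 0, 0.18, 0, 1]

```text
clock: 18.6
position: [0.4554, -0.2549, 0.0442]
tool_rot: [-3.027, 0.102, -3.105]
force: [-0.9, -0.9, -0.5]
grip_width: -0.0004
finger_force: 0.0
```

```bash
python3 -c "
from h import *
import cv2
trows()
im=grab_frame('top');g=cv2.cvtColor(im,cv2.COLOR_RGB2GRAY)
f=lambda L:R.from_euler('z',.05).apply(L)+[.6242,-.0525,0]
print(proj(f([[-.09,.0625,.044],[-.09,-.0625,.044],[-.075,.0625,.094],[-.075,-.0625,.094],[.075,0,.094]])).round(1))
for c in (317,391):print(c,g[262:292,c].tolist())
print('back',g[175:192,355].tolist())
for n,p in (('tin',(215,245)),('cart',(486,253))): print(n,np.abs(im[p[1]-20:p[1]+20,p[0]-20:p[0]+20].astype(int)-cv2.imread('pics/top0.png')[p[1]-20:p[1]+20,p[0]-20:p[0]+20,::-1]).mean())
s=grab_frame('side');gs=cv2.cvtColor(s,cv2.COLOR_RGB2GRAY)
for a in (0,.04):
  q=proj(f([[.075-.15*np.cos(a)+.008*np.sin(a),.05,.086+.15*np.sin(a)+.008*np.cos(a)]]),'side')[0];print(a,q.round(1))
q=q.round().astype(int);print(q[0]-8,gs[q[1],q[0]-8:q[0]+12].tolist())
"
```

```text
t 18.6 [ 0.4554 -0.2549  0.0442] [-3.027  0.102 -3.105] F [-0.9 -0.9 -0.5]
[[317.  277.2]
 [390.4 275.2]
 [317.2 267.5]
 [394.2 265.4]
 [352.8 174.8]]
317 [60, 59, 59, 59, 62, 49, 58, 140, 171, 174, 175, 177, 177, 178, 152, 99, 113, 123, 127, 128, 127, 128, 125, 122, 124, 123, 123, 124, 125, 129]
391 [60, 59, 59, 49, 66, 150, 178, 183, 184, 184, 187, 184, 151, 128, 125, 121, 123, 123, 124, 124, 122, 124, 125, 120, 121, 117, 123, 125, 127, 128]
back [67, 61, 60, 61, 62, 67, 63, 65, 64, 62, 62, 66, 77, 157, 184, 189, 189]
tin 4.857708333333333
cart 4.0997916666666665
0 [330.4 237.2]
0.04 [330.3 234.8]
322 [64, 64, 63, 64, 65, 64, 63, 65, 54, 47, 51, 46, 72, 83, 81, 84, 81, 81, 77, 74]
```

Both pull edges are within 1 px of home, the lid edge is where it should be, and the tin and carton are unchanged. I'll let the arm settle and hand in.

>>> play_rows:
  deltas:
    - [0, 0, -0.03, 0, 0, 0, 1]
    - [0, 0, -0.06, 0, 0, 0, 1]
    - [0, 0, -0.06, 0, 0, 0, 1]
    - [0, 0, -0.06, 0, 0, 0, 1]

```text
clock: 19.1
position: [0.4521, -0.2523, 0.0733]
tool_rot: [-3.025, 0.105, -3.108]
force: [0.8, 0.6, -0.6]
grip_width: 0.0001
finger_force: 0.0
```

```bash
python3 -c "
from h import *
trows(); print(job_done())"
```

```text
t 19.1 [ 0.4521 -0.2523  0.0733] [-3.025  0.105 -3.108] F [ 0.8  0.6 -0.6]
the job is handed in; nothing more can be done
None
```

I handed the job in at about 19 s (no verdict came back): both drawers are against their stops and the lid is pressed shut; in the last camera check the case, tin and carton had not visibly moved, though the bangle and ring box weren't rechecked after closing and the lid press peaked at 88 N of the 120 N wrist limit.

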